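# Seat the hatch cover on the sloped jig

### The job

Pick up the grey hatch cover by its bridge handle, lay it gently into the sloped aluminium jig so that it rests on the four clips, and let go of it while it still stands proud. Then press it down until it sits flat on the jig's seat all over, and leave the smaller plate and the pucks where they are.

Things in the scene. Friction and masses are not known exactly. Their poses are not given: they have to be found in the camera images.
- cover: The loose hatch cover, about 0.28 kg: grey painted flat plate 100 mm (x) by 120 mm (y), 8 mm thick, with a steel bridge handle across its middle along y. Origin: centre of the plate's underside; z points up out of the plate. The same after a half turn about z. Lies flat on the table at the start.
- handle (a point): Centre of the cover's handle bar, 34 mm above the plate's underside, axes as the cover's. The bar is 80 mm long (y), 14 mm wide (x) and spans heights 28 to 40 mm above the underside, on two posts 12 mm long at y = +-34 mm.
- frame: The flat aluminium seat, 136 by 156 mm, of the fixed sloped jig. Origin: centre of the seat surface, 85 mm above the table. z: its outward normal, tilted 30 degrees from vertical, roughly towards the robot; x: up the slope; y: level, across it. The cover goes here with its handle along y, 4 mm play on the lower side and on each side.
- ledge (a point): Middle of the inner top edge of the jig's lower rim, axes as the frame's, at x = -54 mm. Dark steel rims 14 mm high and 12 mm thick stand on the lower edge and both sides (inner faces at y = +-64 mm); the upper edge is open.
- clip0 (a joint): How far (m) the lower left (x -34, y +44 mm in the frame) push-in clip is pushed in: black, 18 mm across, 8 mm proud of the seat at 0, flush at 0.008. Starts at 0 to 0.003; friction of about 2.5 N holds it where it is pushed.
- clip1 (a joint): How far (m) the lower right (x -34, y -44 mm in the frame) push-in clip is pushed in: black, 18 mm across, 8 mm proud of the seat at 0, flush at 0.008. Starts at 0 to 0.003; friction of about 2.5 N holds it where it is pushed.
- clip2 (a joint): How far (m) the upper left (x +34, y +44 mm in the frame) push-in clip is pushed in: black, 18 mm across, 8 mm proud of the seat at 0, flush at 0.008. Starts at 0 to 0.003; friction of about 2.5 N holds it where it is pushed.
- clip3 (a joint): How far (m) the upper right (x +34, y -44 mm in the frame) push-in clip is pushed in: black, 18 mm across, 8 mm proud of the seat at 0, flush at 0.008. Starts at 0 to 0.003; friction of about 2.5 N holds it where it is pushed.
- blank: Bystander: a smaller grey plate 76 x 96 x 8 mm with a round steel knob (30 mm across, top at 32 mm). Origin: centre of the underside. Not to be used.
- puck0: Bystander: black rubber puck, 72 mm across, 25 mm high, red film on top. Origin: centre of the underside.
- puck1: Bystander: another such puck.
- puck2: Bystander: another such puck.
- puck3: Bystander: another such puck.

How it is judged (in metres and radians):
On the way:
1. The cover lies inside the jig's rims (centred to 8 mm), right side up, on the clips, let go by the gripper and still, its middle still 2.5 mm or more above the seat, for 0.2 s (x of cover in the frame of frame between -0.008 and 0.008 m and y of cover in the frame of frame between -0.008 and 0.008 m and z of cover in the frame of frame between 0.0025 and 0.012 m and angle between the z axis of cover and the z axis of frame, either way round below 0.12 rad and angle between cover's own z axis and vertical below 0.8 rad and contact force between the fingers and cover below 0.3 N and linear speed of cover below 0.02 m/s), for 0.2 s.
At the end, for the whole second after the job is handed in: The cover rests right side up inside the jig's rims, centred to 8 mm, pressed down so that its middle is within 1.5 mm of the seat and it lies parallel to the seat within 0.025 rad (1.4 degrees), released and still (x of cover in the frame of frame between -0.008 and 0.008 m and y of cover in the frame of frame between -0.008 and 0.008 m and z of cover in the frame of frame between -0.003 and 0.0015 m and angle between the z axis of cover and the z axis of frame, either way round below 0.025 rad and angle between cover's own z axis and vertical below 0.8 rad and linear speed of cover below 0.02 m/s and angular speed of cover below 0.1 rad/s); the robot touches nothing.
It fails at once if The smaller plate or one of the four pucks is moved more than 25 mm (distance of any of blank, puck0, puck1, puck2, puck3 from where it was at the start of the episode above 0.025 m).
It also fails if it takes over 54 s, if anything falls off the work surface, if the arm or the gripper's body presses on something with over 40 N, if the wrist force passes 120 N, or if a joint passes its speed limit or range.

### The arm

A 6-joint arm with a two-finger parallel gripper is mounted at the origin on the work surface. World frame = base frame: x ahead of the robot, y to its left, z up, the work surface at z = 0. Lengths are in mm, angles in rad, forces in N, time in s.
With the tool pointing down it reaches from about 275 to 1000 mm from the base axis. Payload 8.4 kg.
Tool frame: the origin (TCP) lies at the very end of the fingers, on their centre line; the grasp point (between the pads) lies 19 mm behind it; z points along the fingers, x is the direction in which the jaws open and shut, and the axes are right-handed (so a half turn about z gives the same grasp; the last joint's range is limited). The gripper opens to 85 mm and grips with 20 to 120 N. Pads are 22 mm wide; open, the fingers measure 114 mm over their backs; the gripper's body (76 mm by 85 mm) begins 54 mm behind the grasp point. The pads swing forward as they close: fully open they stand 13 mm farther back than shut.
Start: joints at [-1.332, 0.353, 1.633, -0, 1.155, -0.002], TCP at [149.048, -606.97, 231.281] pointing down, gripper open.
Joint ranges: [-2.63, 2.63], [-0.92, 2.1], [0.06, 2.66], [-1.3, 4.44], [0, 2.69], [-3.02, 3.02]. Speed limits (rad/s): [2.22, 2.22, 2.79, 3.14, 3.14, 3.14].

### API

Orientations are given as [roll, pitch, yaw] about the fixed x, y, z axes, in that order (R = Rz(yaw) Ry(pitch) Rx(roll)).
In Python, from rig import r gives the robot as it stands.
- The arm moves only by the tool arm_command, never from a script. Its argument "targets" is a list of rows, each a list of 6 numbers: the shift along the tool's x, y, z in m, then the turn, a rotation vector about the tool's x, y, z in rad. A call has 1 to 20 rows; each row shifts and turns the commanded pose from where the row before left it, along the tool's axes as they then stand; what a row does not reach is not made up. A row lasts 1/12 s, in which the tool goes at most 41.7 mm and 7.16 degrees, less where a joint would pass 70% of its speed; a pose out of reach is approached as far as the arm can. A call is refused whole if a number of a shift passes 0.0417 or a number of a turn 0.125, either way. A call with a gripper value outside its range is refused whole. "fingers" is the finger opening in m, from 0 to 0.0854, set as the call begins (left out, the last holds). The fingers move at their own pace and stop on an object; "squeeze" is the grip in N (left out, the last holds). Time passes only in rows, so rows that do not move let the fingers close. It gives the time, the measured TCP pose, the force and the opening at its end, in the units of the state.
- r.sense(): the state, without advancing time (a new reading comes with each control period).
- r.grab_frame(name): name is "scene" or "side" or "wrist"; returns a dict with "image" (480x640x3 uint8, blue, green, red), "fx", "fy", "cx", "cy" (pixels), "xyz" and "orientation" of the camera in the world. Camera axes: x right, y down, z forward; pixel columns grow to the right and rows downward; lengths in mm; the calibration is good to about 2 mm. A picture is of the moment at which its call begins. There is no depth.
- r.sign_off(): hands the job in, once; it reports no verdict.
The state is a dict: "clock": time; "qpos": joint angles; "qvel": joint speeds; "joint_efforts": joint torques, N m; "eef_pos": TCP position; "tcp_rot": TCP orientation; "contact_force": force on the tool from outside, world axes, zero at the start; "wrist_torque": the same for the moment, N m; "opening": opening from 0.0 (shut) to 1.0 (fully open).
Only numpy, scipy, OpenCV 4.12 (cv2) and the standard library are available. Lean on these libraries where they do the work, as an engineer would, in place of code of your own. Each camera call takes 0.05 s, during which the arm holds its last target.

## Working session

There is one attempt and no reset: what is moved stays moved. The work goes in short steps, Python scripts to look and compute and a tool call to move; the robot and the scene stay as the last step left them, time stands still between calls to the robot, and variables do not carry over. Pictures are saved under pics/ and viewed, and the job is handed in when it is done.

Besides the shell and the picture viewer there is one more tool, called as name(argument=value, ...), one argument or row to a line, values as JSON. arm_command: Moves the arm, as the interface text tells. Its arguments: {"type":"object","properties":{"targets":{"type":"array"},"fingers":{"type":"number"},"squeeze":{"type":"number"}},"required":["targets"]}

```bash
mkdir -p pics; ls; python3 - <<'E'
from rig import r
import cv2
s=r.sense(); print(s)
for n in ["scene","side","wrist"]:
    f=r.grab_frame(n); cv2.imwrite(f"pics/{n}0.png",f["image"]); print(n,{k:v for k,v in f.items() if k!="image"})
E
```

```text
pics
{'clock': 0.0, 'qpos': array([-1.33238706e+00,  3.53647441e-01,  1.63412943e+00, -3.46717423e-05,
        1.15522368e+00, -2.38209184e-03]), 'qvel': array([-6.38968942e-04,  2.88680030e-04, -2.08585553e-06,  1.52351642e-03,
       -1.00554284e-03,  1.81271403e-03]), 'joint_efforts': array([ 3.01699538e-04, -6.05252409e+01, -3.42061293e+01,  4.28100145e-05,
        9.45813255e-03,  3.13223453e-06]), 'eef_pos': array([ 148.9311254 , -606.50053786,  230.56414704]), 'tcp_rot': array([ 3.14156431e+00,  1.40796869e-03, -1.32999097e+00]), 'contact_force': array([ 0.14779064, -0.08283023,  0.33033525]), 'wrist_torque': array([-0.02091924, -0.01380053,  0.02031022]), 'opening': 1.005090380910846}
scene {'fx': 551.412488630123, 'fy': 551.412488630123, 'cx': 317.97390646471695, 'cy': 236.23373633855687, 'xyz': array([1140.21891456,  146.60400766,  991.28221204]), 'orientation': array([-2.56948528, -0.01074137,  1.8967697 ])}
side {'fx': 436.44022627497384, 'fy': 436.44022627497384, 'cx': 318.4367575069485, 'cy': 238.7480812560446, 'xyz': array([ 365.29804142, -522.00215534,  575.27465382]), 'orientation': array([-2.29421475e+00,  2.20333142e-03, -3.89870112e-01])}
wrist {'fx': 360.24231385172294, 'fy': 360.24231385172294, 'cx': 327.978761236619, 'cy': 236.11559604359695, 'xyz': array([ 220.24485752, -589.4864994 ,  372.33491532]), 'orientation': array([ 2.85108232e+00,  1.74819588e-03, -1.33083941e+00])}
```

View pics/scene0.png

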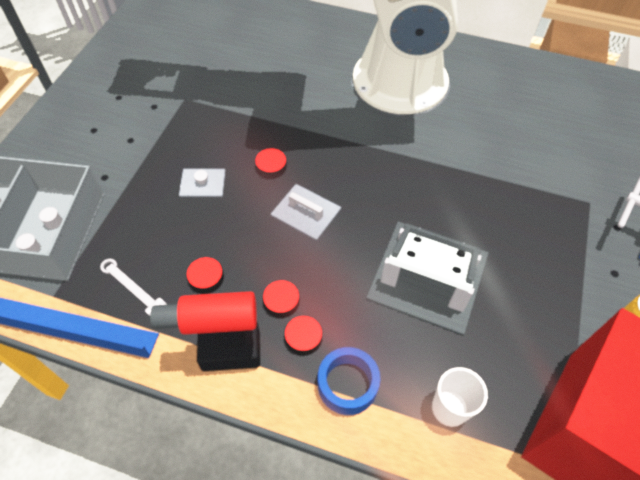

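View pics/side0.png

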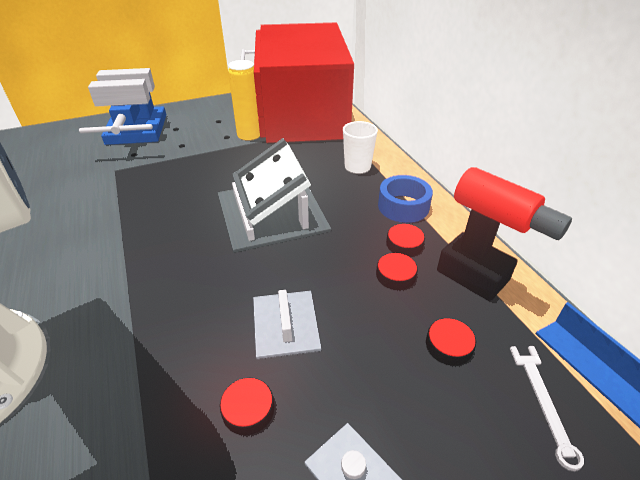

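View pics/wrist0.png

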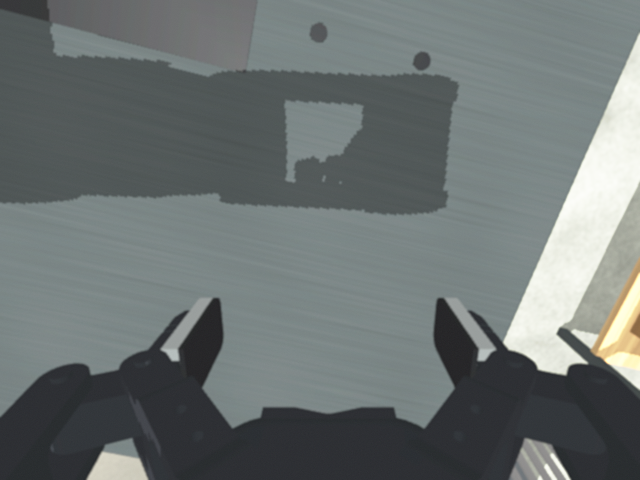

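The scene picture shows the cover at about (306,211), the jig at (432,262), the blank at (202,182) and the pucks at (270,161), (205,273), (281,297) and (303,334). In the side picture the cover is at (286,323) and the jig at (272,185). I'll zoom in to pick corners.

```bash
python3 - <<'E'
import cv2,numpy as np
def crop(n,x0,y0,x1,y1,s,o):
    im=cv2.imread(f"pics/{n}0.png")[y0:y1,x0:x1]
    im=cv2.resize(im,None,fx=s,fy=s,interpolation=cv2.INTER_CUBIC)
    for x in range((x0+9)//10*10,x1,10):
        cv2.putText(im,str(x),(int((x-x0)*s),8),0,.3,(0,255,255),1); cv2.line(im,(int((x-x0+.5)*s),10),(int((x-x0+.5)*s),16),(0,255,255),1)
    for y in range((y0+9)//10*10,y1,10):
        cv2.putText(im,str(y),(0,int((y-y0)*s)+4),0,.3,(0,255,255),1);cv2.line(im,(20,int((y-y0+.5)*s)),(28,int((y-y0+.5)*s)),(0,255,255),1)
    cv2.imwrite(f"pics/{o}.png",im)
crop("scene",262,180,352,245,8,"sc_cover"); crop("scene",365,220,495,330,5.4,"sc_jig")
crop("side",245,280,330,365,7,"si_cover"); crop("side",212,130,332,250,5,"si_jig")
E
```

```text
(no output)
```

View pics/sc_cover.png

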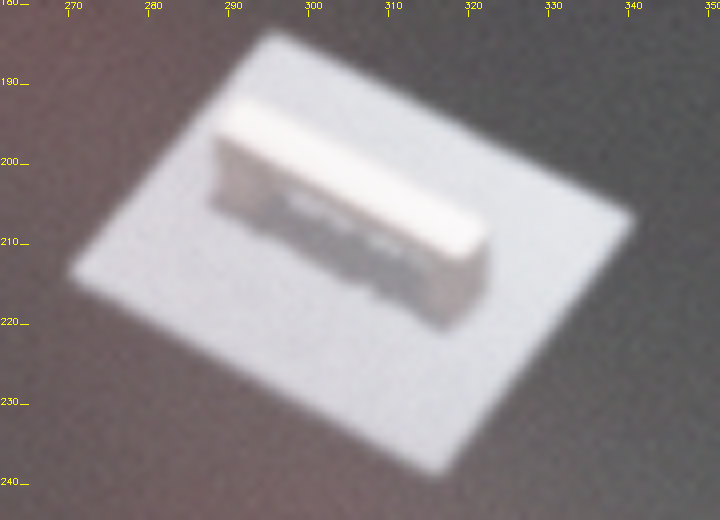

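View pics/sc_jig.png

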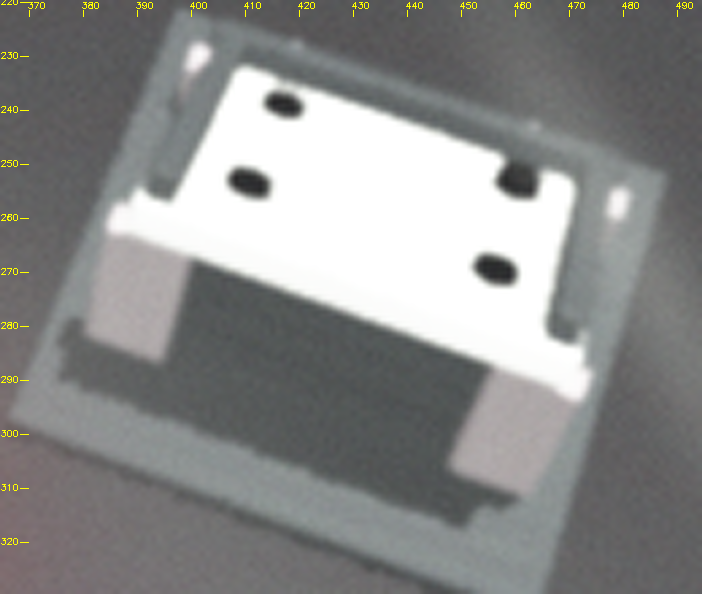

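View pics/si_cover.png

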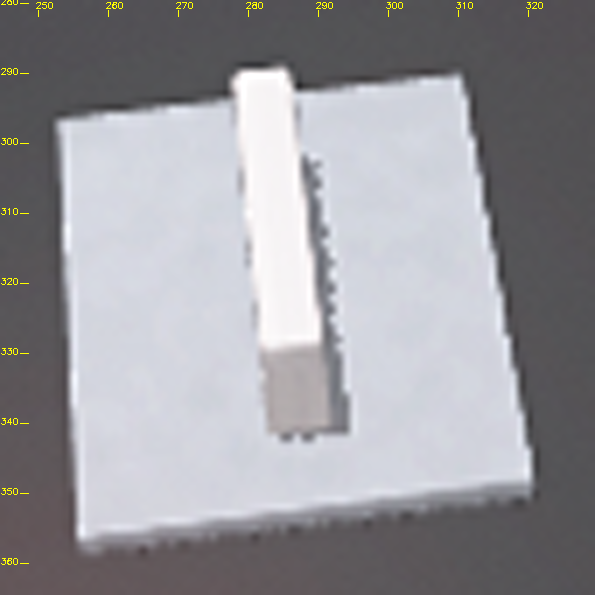

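View pics/si_jig.png

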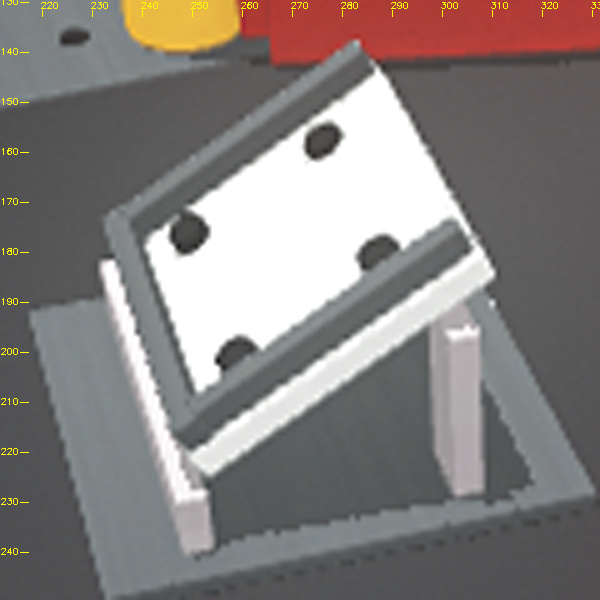

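```bash
cat > h.py <<'E'
import numpy as np, cv2
from scipy.spatial.transform import Rotation as R
from scipy.optimize import least_squares
def rpy(o): return R.from_euler('xyz',o)
def proj(cam,P):
    p=rpy(cam['orientation']).inv().apply(np.atleast_2d(P)-cam['xyz'])
    return np.c_[cam['fx']*p[:,0]/p[:,2]+cam['cx'],cam['fy']*p[:,1]/p[:,2]+cam['cy']]
def frameR(yaw,tilt=np.pi/6): # z tilted toward -x', x up slope
    return R.from_euler('z',yaw)*R.from_euler('y',-tilt)
E
cat > fit.py <<'E'
from h import *
from rig import r
import pickle
cams={n:{k:v for k,v in r.grab_frame(n).items() if k!='image'} for n in('scene','side')}
pickle.dump(cams,open('cams.pkl','wb'))
a,b=50,60
# cover: correspondences by x,y in cover frame; side cam: up=~+y
C={'side':[((-a,b,8),(252.6,296.6)),((a,b,8),(310.5,290.2)),((a,-b,8),(320.2,348.4)),((-a,-b,8),(255.6,356.6)),
 ((-7,40,40),(277.6,290.2)),((7,40,40),(285.9,289.5)),((7,-40,40),(290.2,328.8)),((-7,-40,40),(281.9,329.5))],
'scene':[((-a,b,8),(341.0,206.4)),((-a,-b,8),(295.9,183.5)),((-7,-40,40),(292.1,191.6)),((7,-40,40),(289,196.4)),((-7,40,40),(322,207.6)),((7,40,40),(319.3,211.4))]}
F={'scene':[((-34,44,3.5),(460.4,253.2)),((-34,-44,3.5),(416.9,238.8)),((34,44,3.5),(456.4,269.5)),((34,-44,3.5),(410.6,253.4)),
 ((-54,-64,0),(409.5,231.7)),((-54,64,0),(470.4,251.9))],
'side':[((-34,44,3.5),(249.1,176.1)),((34,44,3.5),(275.9,157.5)),((68,64,0),(286.8,142.6)),((68,-78,0),(310.1,183.5)),
((-66,76,14),(233.1,172.5)),((-54,-64,14),(250.1,210.1)),((-54,64,0),(240.5,177.5))]}
def pose(p,kind):
    return (R.from_euler('z',p[2]),np.r_[p[:2],0]) if kind=='c' else (frameR(p[2]),np.r_[p[:2],85])
def fit(D,kind,use):
    def res(p):
        Q,t=pose(p,kind); o=[]
        for n in use:
            o.append((proj(cams[n],Q.apply([d[0] for d in D[n]])+t)-[d[1] for d in D[n]]).ravel())
        return np.concatenate(o)
    s=least_squares(res,[450,0,0.],x_scale=[100,100,.3],loss='soft_l1'); return s.x,res(s.x).reshape(-1,2)
for D,k in((C,'c'),(F,'f')):
    for use in(['scene'],['side'],['scene','side']):
        p,e=fit(D,k,use); print(k,use,np.round(p,3),'\n' if len(use)==2 else '',np.round(e,1).tolist() if len(use)==2 else np.abs(e).mean())
# bystanders on scene
for nm,uv,z in(('blank',(202,183),8),('p',(270.5,161),25),('p',(205,273),25),('p',(281,297),25),('p',(303.5,334),25)):
    c=cams['scene']; d=rpy(c['orientation']).apply([(uv[0]-c['cx'])/c['fx'],(uv[1]-c['cy'])/c['fy'],1]); print(nm,np.round(c['xyz']+d*(z-c['xyz'][2])/d[2]))
E
python3 fit.py
```

```text
c ['scene'] [ 4.8178e+02 -9.3110e+01 -2.3900e-01]  0.4282454548955859
c ['side'] [ 4.81453e+02 -9.29810e+01 -2.45000e-01]  0.2556441019486133
c ['scene', 'side'] [ 4.81521e+02 -9.30650e+01 -2.44000e-01] 
 [[0.1, 0.4], [-0.1, -0.2], [-0.1, -0.4], [-0.7, -0.9], [1.2, -0.0], [0.4, 0.7], [-0.0, 0.1], [0.1, 0.1], [0.8, 0.2], [-0.4, 0.3], [-0.2, -0.1], [0.1, -0.4], [0.6, -0.3], [-0.4, 0.1]]
f ['scene'] [ 5.50149e+02  1.95526e+02 -6.40000e-02]  0.49121045306663547
f ['side'] [ 5.52077e+02  1.97124e+02 -5.70000e-02]  1.0002613074633169
f ['scene', 'side'] [ 5.51003e+02  1.95672e+02 -6.30000e-02] 
 [[-0.1, 0.2], [0.1, -0.0], [0.1, -0.3], [0.2, 0.0], [-0.8, 1.3], [0.2, 2.0], [0.4, 0.7], [-0.1, 0.2], [0.6, 2.1], [-2.0, -2.7], [-1.7, 1.9], [-0.4, -0.8], [0.4, 0.9]]
blank [ 487. -339.    8.]
p [ 389. -211.   25.]
p [ 704. -228.   25.]
p [704. -66.  25.]
p [762.   1.  25.]
```

```bash
cat > plan.py <<'E'
from h import *
from rig import r
def plan(pos,Rt,n,cmd=None):
    s=r.sense(); p0,R0=(s['eef_pos'],rpy(s['tcp_rot'])) if cmd is None else cmd
    w=(R0.inv()*Rt).as_rotvec()/n
    S=np.zeros((3,3)); Q=R0
    for i in range(n): S+=Q.as_matrix(); Q=Q*R.from_rotvec(w)
    v=np.linalg.solve(S,np.asarray(pos,float)-p0)/1000
    print('row',np.round(v,5).tolist(),np.round(w,5).tolist(),'x',n)
    return v,w
COV=np.array([481.5,-93.1,0]); CY=-0.244
FP=np.array([550.6,195.7,85.]); FY=-0.063
RG=R.from_euler('z',CY)*R.from_euler('x',np.pi)
FR=frameR(FY); RF=FR*R.from_euler('x',np.pi)
def fpt(x,y,z): return FP+FR.apply([x,y,z])
E
python3 - <<'E'
from plan import *
plan(COV+[0,0,110],RG,18)
E
```

```text
row [-0.00858, -0.03467, 0.00672] [-2e-05, 3e-05, -0.06033] x 18
```

arm_command(
  targets=[
    [-0.0086,-0.0347,0.0067,0,0,-0.0603],
    [-0.0086,-0.0347,0.0067,0,0,-0.0603],
    [-0.0086,-0.0347,0.0067,0,0,-0.0603],
    [-0.0086,-0.0347,0.0067,0,0,-0.0603],
    [-0.0086,-0.0347,0.0067,0,0,-0.0603],
    [-0.0086,-0.0347,0.0067,0,0,-0.0603],
    [-0.0086,-0.0347,0.0067,0,0,-0.0603],
    [-0.0086,-0.0347,0.0067,0,0,-0.0603],
    [-0.0086,-0.0347,0.0067,0,0,-0.0603],
    [-0.0086,-0.0347,0.0067,0,0,-0.0603],
    [-0.0086,-0.0347,0.0067,0,0,-0.0603],
    [-0.0086,-0.0347,0.0067,0,0,-0.0603],
    [-0.0086,-0.0347,0.0067,0,0,-0.0603],
    [-0.0086,-0.0347,0.0067,0,0,-0.0603],
    [-0.0086,-0.0347,0.0067,0,0,-0.0603],
    [-0.0086,-0.0347,0.0067,0,0,-0.0603],
    [-0.0086,-0.0347,0.0067,0,0,-0.0603],
    [-0.0086,-0.0347,0.0067,0,0,-0.0603],
    [0,0,0,0,0,0],
    [0,0,0,0,0,0],
  ],
  fingers=0.0854,
  squeeze=40,
)

```text
clock: 1.92
eef_pos: [481.7, -91.1, 110.3]
tcp_rot: [3.142, 0.001, -0.241]
contact_force: [-0.4, -0.2, 0.1]
opening: 0.996
```

```bash
python3 - <<'E'
from plan import *
s=r.sense(); print(s['eef_pos'],s['tcp_rot'],s['contact_force'],s['clock'],s['qpos'])
f=r.grab_frame('wrist'); im=f['image'].copy()
for p in [(-50,60,8),(50,60,8),(50,-60,8),(-50,-60,8),(-7,40,40),(7,40,40),(7,-40,40),(-7,-40,40)]:
    uv=proj(f,R.from_euler('z',CY).apply(p)+COV)[0]; cv2.circle(im,tuple(np.round(uv).astype(int)),3,(0,0,255),1)
cv2.imwrite('pics/w1.png',im)
plan(COV+[0,0,15],RG,8)
E
```

```text
[481.6819446  -91.10782901 110.34701374] [ 3.14153769e+00  9.22158614e-04 -2.41176846e-01] [-0.43761033 -0.21496663  0.0509564 ] 1.9167 [-1.89991255e-01  3.07450169e-01  2.02170365e+00 -1.06072095e-05
  8.13362594e-01  5.11928573e-02]
row [-4e-05, 0.00011, 0.01196] [3e-05, 1e-05, 0.00012] x 8
```

View pics/w1.png

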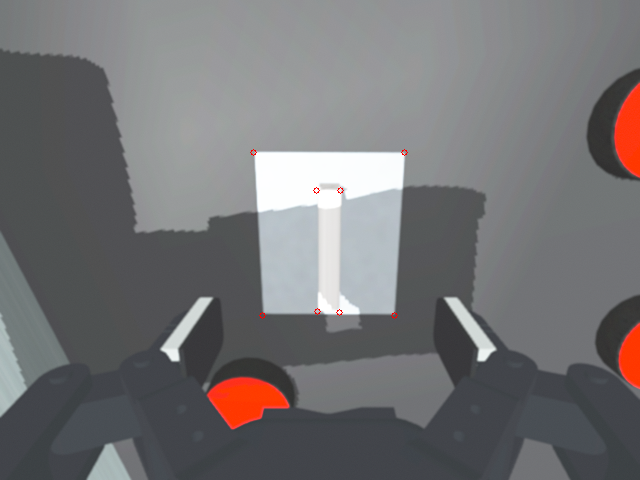

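The projected plate corners land on the plate's corners in the wrist picture, (254,152) to (394,315). The bar's centre line is at column 329, so the measurement holds. Next I descend.

arm_command(
  targets=[
    [0,0.0003,0.012,0,0,0],
    [0,0.0003,0.012,0,0,0],
    [0,0.0003,0.012,0,0,0],
    [0,0.0001,0.012,0,0,0],
    [0,0,0.012,0,0,0],
    [0,0,0.012,0,0,0],
    [0,0,0.012,0,0,0],
    [0,0,0.011,0,0,0],
    [0,0,0,0,0,0],
    [0,0,0,0,0,0],
    [0,0,0,0,0,0],
  ],
)

```text
clock: 2.88
eef_pos: [482.0, -94.3, 16.1]
tcp_rot: [3.142, -0.001, -0.245]
contact_force: [-0.5, -0.2, -0.4]
opening: 1.001
```

arm_command(
  targets=[
    [0,0,0,0,0,0],
    [0,0,0,0,0,0],
    [0,0,0,0,0,0],
    [0,0,0,0,0,0],
    [0,0,0,0,0,0],
    [0,0,0,0,0,0],
    [0,0,0,0,0,0],
    [0,0,0,0,0,0],
    [0,0,0,0,0,0],
    [0,0,0,0,0,0],
  ],
  fingers=0.0,
  squeeze=60,
)

```text
clock: 3.72
eef_pos: [481.7, -93.7, 16.0]
tcp_rot: [-3.142, -0.0, -0.245]
contact_force: [-0.4, 1.0, 4.1]
opening: 0.15
```

arm_command(
  targets=[
    [0,0,-0.005,0,0,0],
    [0,0,-0.01,0,0,0],
    [0,0,-0.02,0,0,0],
    [0,0,-0.025,0,0,0],
    [0,0,-0.025,0,0,0],
    [0,0,-0.025,0,0,0],
    [0,0,-0.025,0,0,0],
    [0,0,-0.015,0,0,0],
    [0,0,0,0,0,0],
    [0,0,0,0,0,0],
  ],
)

```text
clock: 4.55
eef_pos: [481.8, -93.8, 166.4]
tcp_rot: [-3.142, -0.002, -0.245]
contact_force: [-0.2, -0.0, -3.9]
opening: 0.148
```

```bash
python3 - <<'E'
from plan import *
s=r.sense(); print(s['eef_pos'],s['tcp_rot'],s['contact_force'],s['opening'])
f=r.grab_frame('side'); cv2.imwrite('pics/s2.png',f['image'])
plan(fpt(0,0,106),RF,15)
E
```

```text
[481.8406199  -93.8177732  166.42314122] [-3.14151604e+00 -1.85416753e-03 -2.44523889e-01] [-0.16517728 -0.03443375 -3.9356385 ] 0.14752651472880762
row [-0.00183, -0.01948, -0.00109] [0.00317, 0.03483, -0.01183] x 15
```

View pics/s2.png

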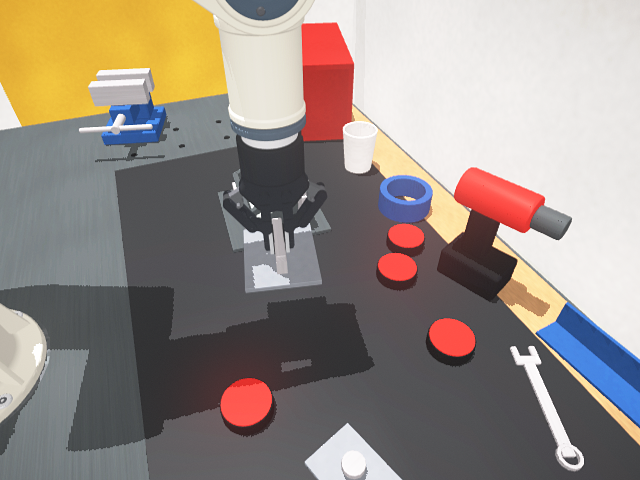

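The side picture shows the cover lifted level in the gripper at about (282,262). Now I carry it over the jig.

arm_command(
  targets=[
    [-0.0018,-0.0195,-0.0011,0.0032,0.0348,-0.0118],
    [-0.0018,-0.0195,-0.0011,0.0032,0.0348,-0.0118],
    [-0.0018,-0.0195,-0.0011,0.0032,0.0348,-0.0118],
    [-0.0018,-0.0195,-0.0011,0.0032,0.0348,-0.0118],
    [-0.0018,-0.0195,-0.0011,0.0032,0.0348,-0.0118],
    [-0.0018,-0.0195,-0.0011,0.0032,0.0348,-0.0118],
    [-0.0018,-0.0195,-0.0011,0.0032,0.0348,-0.0118],
    [-0.0018,-0.0195,-0.0011,0.0032,0.0348,-0.0118],
    [-0.0018,-0.0195,-0.0011,0.0032,0.0348,-0.0118],
    [-0.0018,-0.0195,-0.0011,0.0032,0.0348,-0.0118],
    [-0.0018,-0.0195,-0.0011,0.0032,0.0348,-0.0118],
    [-0.0018,-0.0195,-0.0011,0.0032,0.0348,-0.0118],
    [-0.0018,-0.0195,-0.0011,0.0032,0.0348,-0.0118],
    [-0.0018,-0.0195,-0.0011,0.0032,0.0348,-0.0118],
    [-0.0018,-0.0195,-0.0011,0.0032,0.0348,-0.0118],
    [0,0,0,0,0,0],
    [0,0,0,0,0,0],
    [0,0,0,0,0,0],
  ],
)

```text
clock: 6.1
eef_pos: [497.7, 198.5, 176.0]
tcp_rot: [3.14, -0.52, -0.062]
contact_force: [0.4, -0.9, -4.1]
opening: 0.148
```

```bash
cat > chk.py <<'E'
from plan import *
import sys
def where():
    s=r.sense(); p=FR.inv().apply(s['eef_pos']-FP); e=(RF.inv()*rpy(s['tcp_rot'])).as_rotvec()
    print('TCP in frame',np.round(p,2),'rot err',np.round(e,4),'F in frame',np.round(FR.inv().apply(s['contact_force']),1),'open',round(s['opening'],3),'t',s['clock'])
    return s
def overlay(name,out,off=None,crop=None,k=1):
    f=r.grab_frame(name); im=f['image'].copy()
    if crop: x0,y0,x1,y1=crop
    else: x0,y0,x1,y1=0,0,640,480
    im=cv2.resize(im[y0:y1,x0:x1],None,fx=k,fy=k,interpolation=cv2.INTER_CUBIC)
    def dr(P,c):
        uv=(proj(f,P)-[x0,y0]+.5)*k
        for u in uv:
            if abs(u).max()<2000: cv2.circle(im,tuple(np.round(u).astype(int)),3,c,1)
    dr(FR.apply([(-54,-64,14),(-54,64,14),(68,-64,0),(68,64,0),(-54,-64,0),(-54,64,0)])+FP,(0,0,255))
    dr(FR.apply([(sx*34,sy*44,6) for sx in(-1,1) for sy in(-1,1)])+FP,(255,0,255))
    s=r.sense()
    if off is not None:
        Q=rpy(s['tcp_rot'])*R.from_euler('x',np.pi)
        t=s['eef_pos']+Q.apply([0,0,-off])
        dr(Q.apply([(-50,60,8),(50,60,8),(50,-60,8),(-50,-60,8),(-50,60,0),(50,60,0),(50,-60,0),(-50,-60,0)])+t,(0,200,0))
    cv2.imwrite(out,im)
E
python3 - <<'E'
from chk import *
where(); overlay('side','pics/s3.png',16,(180,60,360,260),3); overlay('scene','pics/c3.png',16,(350,150,530,340),3)
overlay('wrist','pics/w3.png',16)
plan(fpt(0,0,36),RF,8)
E
```

```text
TCP in frame [ -0.37  -0.51 105.32] rot err [-0.0011 -0.0031 -0.0007] F in frame [-1.6 -0.9 -3.8] open 0.148 t 6.1
row [-0.00012, -0.0001, 0.00871] [0.0001, 0.00014, -0.00019] x 8
```

View pics/s3.png

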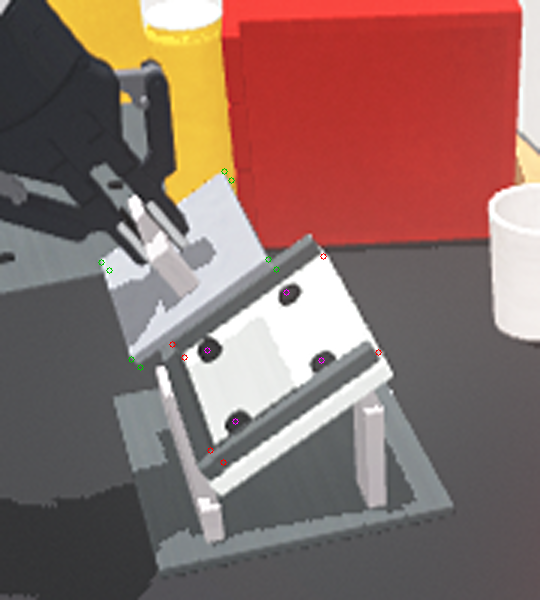

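View pics/c3.png

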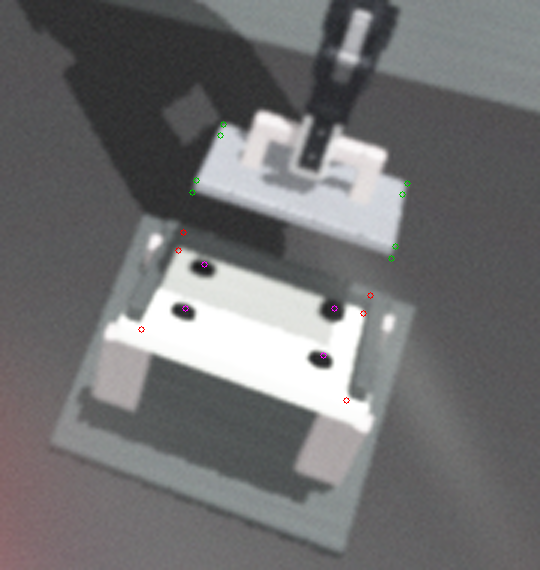

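View pics/w3.png

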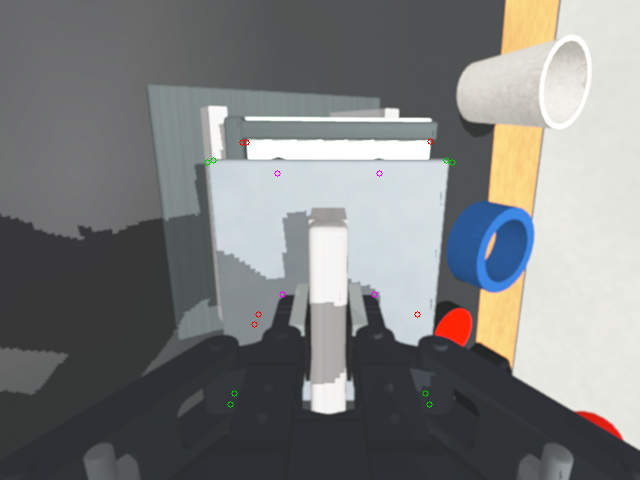

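The side and scene pictures show the held cover parallel to and above the jig. The predicted cover corners and clip marks land on the real ones to within about 1–2 px, for example clips at (207,350) and (289,293) in the side crop. I lower it to just over the rims.

arm_command(
  targets=[
    [0.0004,0,0.0087,0,0.001,0],
    [0,-0.0003,0.0087,0,0.001,0],
    [0,-0.0002,0.0087,0,0,0],
    [0,0,0.0087,0,0,0],
    [0,0,0.0087,0,0,0],
    [0,0,0.0087,0,0,0],
    [0,0,0.0087,0,0,0],
    [0,0,0.0087,0,0,0],
    [0,0,0,0,0,0],
    [0,0,0,0,0,0],
    [0,0,0,0,0,0],
  ],
)

```text
clock: 7.17
eef_pos: [534.0, 197.1, 117.4]
tcp_rot: [-3.141, -0.525, -0.064]
contact_force: [-0.1, -0.1, -2.7]
opening: 0.155
```

```bash
python3 - <<'E'
from chk import *
where(); overlay('side','pics/s4.png',16,(200,100,340,240),4); overlay('scene','pics/c4.png',16,(370,170,510,310),4); overlay('wrist','pics/w4.png',16,(180,80,480,280),2.6)
where()
E
```

```text
TCP in frame [ 1.75  0.38 36.39] rot err [0.0001 0.0016 0.001 ] F in frame [-1.4 -0.1 -2.3] open 0.155 t 7.1667
TCP in frame [ 2.    0.75 36.8 ] rot err [0.0007 0.0024 0.0009] F in frame [-1.  -0.1 -2.7] open 0.147 t 7.3167
```

View pics/s4.png

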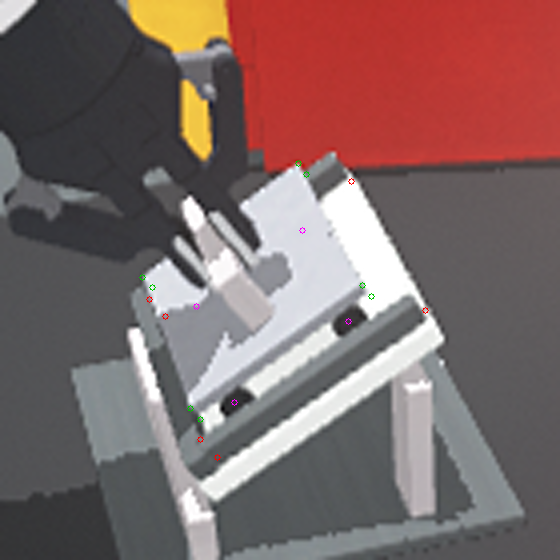

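View pics/c4.png

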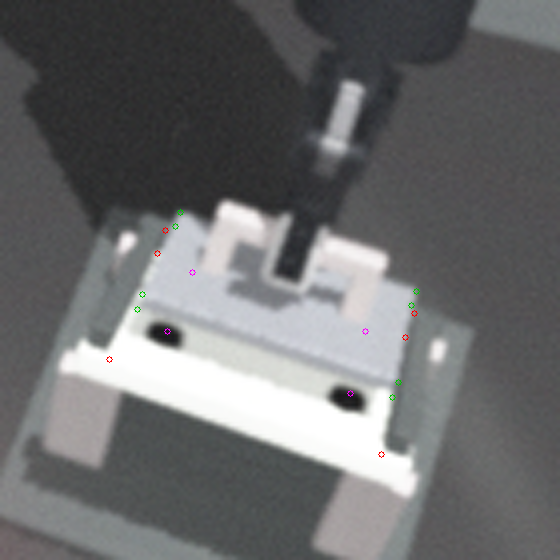

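View pics/w4.png

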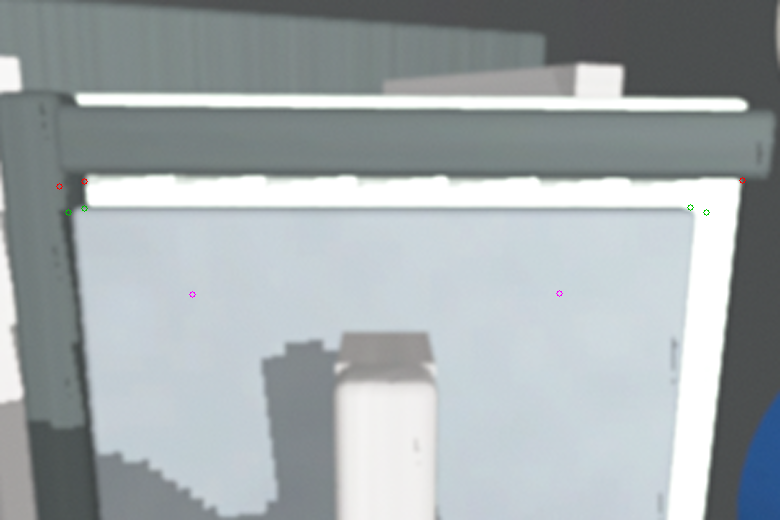

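The wrist picture shows the cover inside the far rim and right seat edge, with its top edge at row 210 and the rim edge at row 178. It hangs perhaps 2–3 mm lower in the grip than assumed. I lower it in small steps and watch the force.

arm_command(
  targets=[
    [-0.0005,0,0.001,0,0,0],
    [-0.0005,0.0003,0.001,0,0,0],
    [-0.0005,0,0.001,0,0,0],
    [-0.0005,0,0.001,0,0,0],
    [0,0,0.001,0,0,0],
    [0,0,0.001,0,0,0],
    [0,0,0.001,0,0,0],
    [0,0,0,0,0,0],
    [0,0,0,0,0,0],
    [0,0,0,0,0,0],
  ],
)

```text
clock: 8.15
eef_pos: [535.7, 197.1, 110.4]
tcp_rot: [-3.141, -0.525, -0.064]
contact_force: [0.4, 0.5, -3.7]
opening: 0.15
```

```bash
python3 - <<'E'
from chk import *
where(); print(r.sense()['contact_force'],r.sense()['wrist_torque'])
E
```

```text
TCP in frame [-0.26  0.41 29.43] rot err [0.0003 0.0019 0.0006] F in frame [-1.5  0.5 -3.4] open 0.15 t 8.15
[ 0.38888485  0.52588464 -3.67508724] [0.02756895 0.56502538 0.02972255]
```

arm_command(
  targets=[
    [0,0,0.001,0,0,0],
    [0,0,0.001,0,0,0],
    [0,0,0,0,0,0],
    [0,0,0,0,0,0],
  ],
)

```text
clock: 8.48
eef_pos: [536.7, 197.0, 108.6]
tcp_rot: [-3.141, -0.525, -0.064]
contact_force: [0.4, 0.1, -3.6]
opening: 0.154
```

```bash
python3 - <<'E'
from chk import *
where(); print(r.sense()['wrist_torque'])
overlay('side','pics/s5.png',16,(200,100,340,240),4); overlay('wrist','pics/w5.png',16,(180,80,480,280),2.6)
E
```

```text
TCP in frame [-0.33  0.39 27.39] rot err [0.0003 0.0018 0.0005] F in frame [-1.5  0.2 -3.4] open 0.154 t 8.4833
[-0.03436743  0.51977602 -0.03350742]
```

View pics/s5.png

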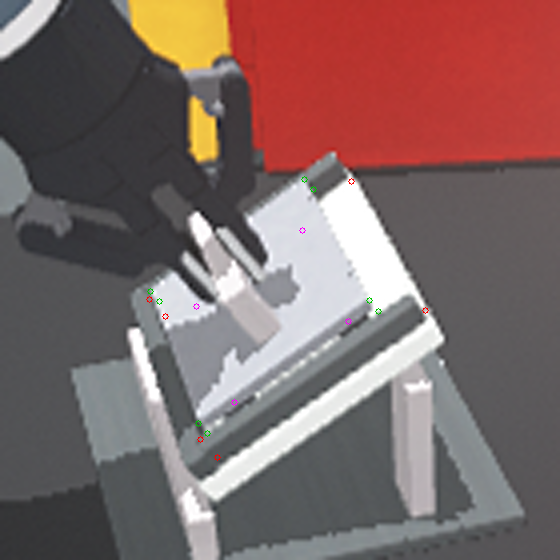

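View pics/w5.png

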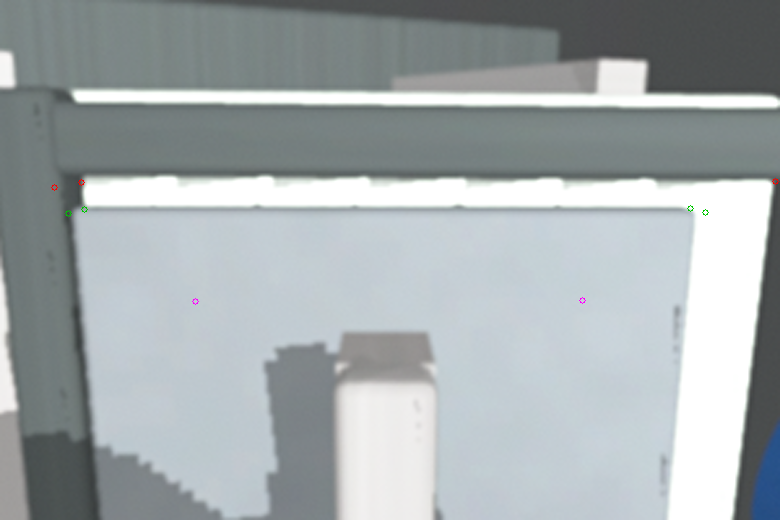

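The cover is now nearly level with the rim tops and there is no contact yet. I continue down.

arm_command(
  targets=[
    [0,0,0.001,0,0,0],
    [0,0,0,0,0,0],
    [0,0,0,0,0,0],
  ],
)

```text
clock: 8.83
eef_pos: [537.2, 197.0, 107.7]
tcp_rot: [-3.141, -0.525, -0.064]
contact_force: [0.3, -0.2, -3.7]
opening: 0.149
```

arm_command(
  targets=[
    [0,0,0.001,0,0,0],
    [0,0,0,0,0,0],
    [0,0,0,0,0,0],
  ],
)

```text
clock: 9.08
eef_pos: [537.7, 196.9, 106.8]
tcp_rot: [-3.141, -0.525, -0.064]
contact_force: [-0.2, -0.1, -3.3]
opening: 0.149
```

```bash
python3 - <<'E'
from chk import *
where(); print(r.sense()['wrist_torque'])
E
```

```text
TCP in frame [-0.32  0.41 25.41] rot err [0.0003 0.0018 0.0005] F in frame [-1.8 -0.1 -2.8] open 0.149 t 9.0833
[0.01383211 0.54592197 0.00439026]
```

arm_command(
  targets=[
    [0,0,0.0005,0,0,0],
    [0,0,0,0,0,0],
    [0,0,0,0,0,0],
  ],
)

```text
clock: 9.33
eef_pos: [537.9, 196.9, 106.5]
tcp_rot: [-3.141, -0.525, -0.064]
contact_force: [0.2, -0.9, -2.7]
opening: 0.149
```

arm_command(
  targets=[
    [0,0,0.0005,0,0,0],
    [0,0,0,0,0,0],
    [0,0,0,0,0,0],
  ],
)

```text
clock: 9.58
eef_pos: [538.2, 196.9, 106.1]
tcp_rot: [-3.141, -0.526, -0.064]
contact_force: [0.1, -0.3, -3.3]
opening: 0.155
```

```bash
python3 - <<'E'
from chk import *
where(); print(r.sense()['wrist_torque'])
overlay('side','pics/s6.png',16,(200,100,340,240),4);overlay('scene','pics/c6.png',16,(370,170,510,310),4)
E
```

```text
TCP in frame [-0.24  0.44 24.45] rot err [0.0004 0.0019 0.0006] F in frame [-1.5 -0.3 -2.9] open 0.155 t 9.5833
[0.03723997 0.55031751 0.00450483]
```

View pics/s6.png

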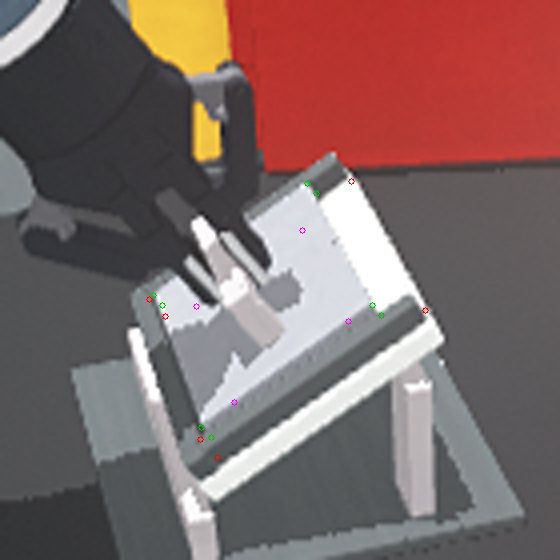

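View pics/c6.png

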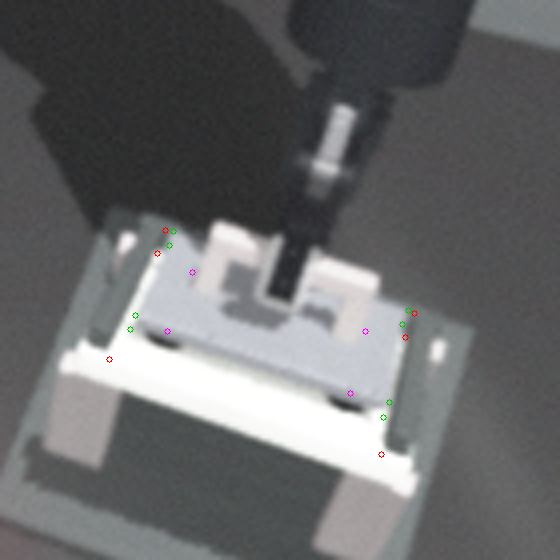

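The clips are just visible under the cover's upper edge, at (167,341) and (347,403) in the scene crop. I keep lowering.

arm_command(
  targets=[
    [0,0,0.0005,0,0,0],
    [0,0,0,0,0,0],
    [0,0,0,0,0,0],
  ],
)

```text
clock: 9.93
eef_pos: [538.4, 196.9, 105.6]
tcp_rot: [-3.141, -0.525, -0.064]
contact_force: [0.0, -0.1, -3.3]
opening: 0.15
```

arm_command(
  targets=[
    [0,0,0.0005,0,0,0],
    [0,0,0,0,0,0],
    [0,0,0,0,0,0],
  ],
)

```text
clock: 10.18
eef_pos: [538.8, 196.9, 105.2]
tcp_rot: [-3.141, -0.526, -0.064]
contact_force: [-0.5, -0.5, -2.8]
opening: 0.151
```

```bash
python3 - <<'E'
from chk import *
where(); print(r.sense()['wrist_torque'])
E
```

```text
TCP in frame [-0.19  0.43 23.46] rot err [0.0004 0.002  0.0006] F in frame [-1.8 -0.5 -2.2] open 0.151 t 10.1833
[0.02627959 0.51487469 0.01265477]
```

arm_command(
  targets=[
    [0,0,0.0005,0,0,0],
    [0,0,0,0,0,0],
    [0,0,0,0,0,0],
  ],
)

```text
clock: 10.43
eef_pos: [539.0, 196.8, 104.8]
tcp_rot: [-3.141, -0.526, -0.064]
contact_force: [-0.8, -0.6, -0.3]
opening: 0.15
```

arm_command(
  targets=[
    [0,0,0.0005,0,0,0],
    [0,0,0,0,0,0],
    [0,0,0,0,0,0],
  ],
)

```text
clock: 10.68
eef_pos: [539.3, 196.8, 104.3]
tcp_rot: [-3.141, -0.526, -0.064]
contact_force: [-1.1, -1.4, -1.1]
opening: 0.147
```

```bash
python3 - <<'E'
from chk import *
where(); print(r.sense()['wrist_torque'])
overlay('side','pics/s7.png',16,(200,100,340,240),4);overlay('scene','pics/c7.png',16,(370,170,510,310),4)
E
```

```text
TCP in frame [-0.19  0.39 22.45] rot err [0.0003 0.002  0.0005] F in frame [-1.4 -1.4 -0.5] open 0.147 t 10.6833
[-0.02715379  0.50251695 -0.10611767]
```

View pics/c7.png

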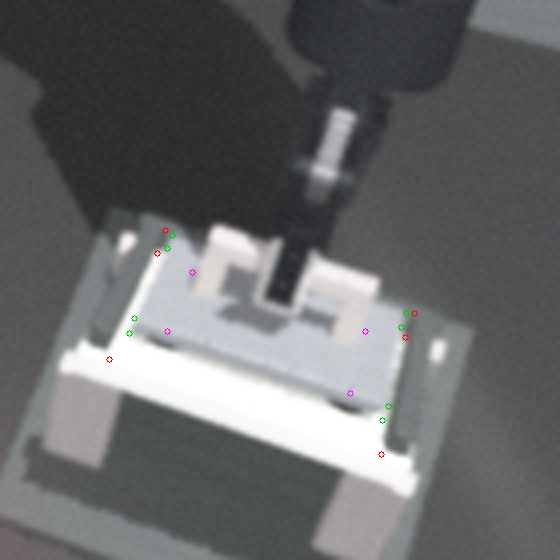

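View pics/s7.png

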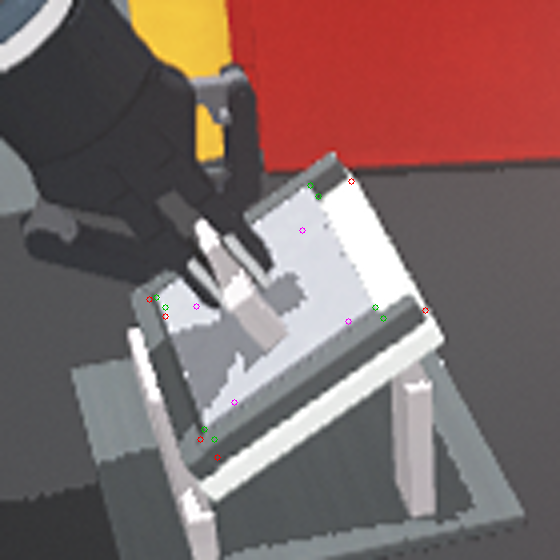

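The vertical force rose from about -3 N to about -0.7 N, so the first clip has been touched. The cover is sitting on the clips, so I let go with a modest opening.

arm_command(
  targets=[
    [0,0,0,0,0,0],
    [0,0,0,0,0,0],
    [0,0,0,0,0,0],
    [0,0,0,0,0,0],
    [0,0,0,0,0,0],
    [0,0,0,0,0,0],
    [0,0,0,0,0,0],
    [0,0,0,0,0,0],
  ],
  fingers=0.045,
)

```text
clock: 11.45
eef_pos: [539.2, 196.9, 104.3]
tcp_rot: [-3.141, -0.526, -0.064]
contact_force: [-0.7, -0.1, 0.5]
opening: 0.524
```

```bash
python3 - <<'E'
from chk import *
where()
overlay('side','pics/s8.png',None,(200,100,340,240),4);overlay('scene','pics/c8.png',None,(370,170,510,310),4); overlay('wrist','pics/w8.png',None,(180,80,480,280),2.6)
where()
E
```

```text
TCP in frame [-0.23  0.45 22.47] rot err [0.0004 0.002  0.0005] F in frame [-0.4 -0.1  0.8] open 0.524 t 11.45
TCP in frame [-0.26  0.42 22.45] rot err [0.0004 0.0019 0.0005] F in frame [-1.4  0.1  0.3] open 0.526 t 11.6
```

View pics/c8.png

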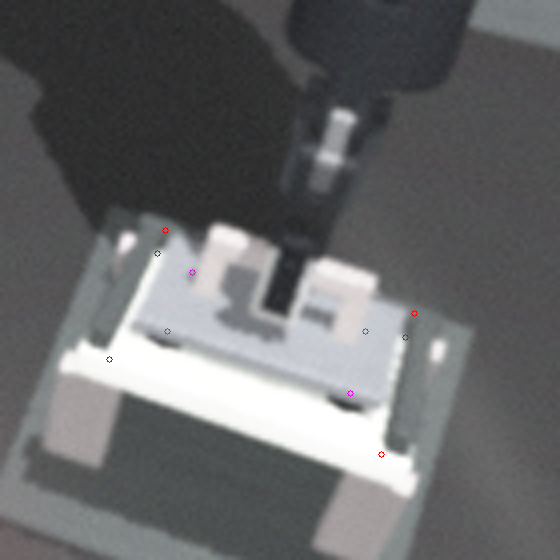

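View pics/s8.png

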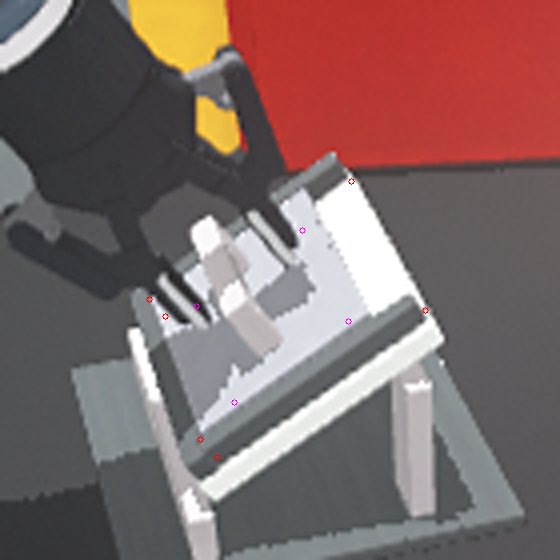

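View pics/w8.png

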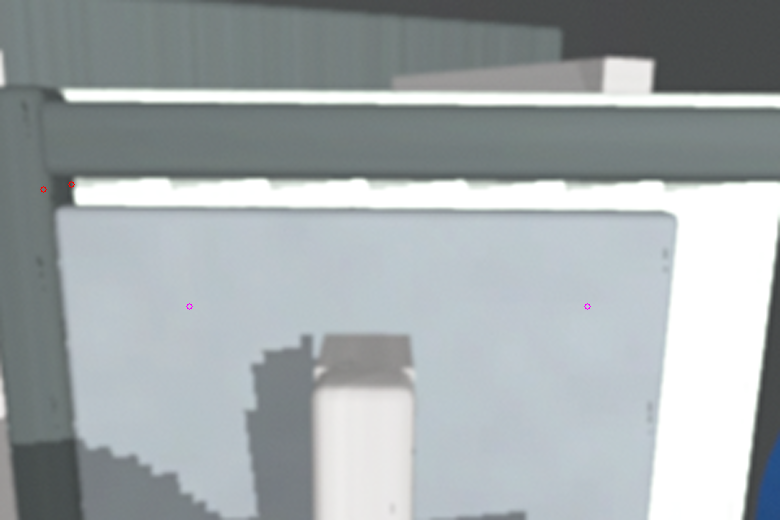

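The cover has slid about 3–4 mm onto the lower rim and rests proud on the clips. Dark clip edges still show under it at (165,341) and (347,403) in the scene crop. The fingers are clear of the bar on both sides. I retreat straight out and close.

arm_command(
  targets=[
    [0,0,-0.004,0,0,0],
    [0,0,-0.008,0,0,0],
    [0,0,-0.01,0,0,0],
    [0,0,-0.01,0,0,0],
    [0,0,-0.01,0,0,0],
    [0,0,-0.008,0,0,0],
    [0,0,0,0,0,0],
    [0,0,0,0,0,0],
  ],
)

```text
clock: 12.27
eef_pos: [514.2, 198.6, 148.1]
tcp_rot: [-3.14, -0.526, -0.064]
contact_force: [0.9, -0.5, -0.6]
opening: 0.527
```

arm_command(
  targets=[
    [-0.001,0,0,0,0,0],
    [-0.001,0,0,0,0,0],
    [-0.001,0,0,0,0,0],
    [0,0,0,0,0,0],
    [0,0,0,0,0,0],
    [0,0,0,0,0,0],
    [0,0,0,0,0,0],
    [0,0,0,0,0,0],
    [0,0,0,0,0,0],
    [0,0,0,0,0,0],
  ],
  fingers=0.0,
  squeeze=40,
)

```text
clock: 13.1
eef_pos: [511.6, 198.6, 146.1]
tcp_rot: [-3.141, -0.526, -0.064]
contact_force: [-0.8, -0.3, -1.0]
opening: -0.002
```

```bash
python3 - <<'E'
from chk import *
where()
overlay('side','pics/s9.png',None,(200,100,340,240),4);overlay('scene','pics/c9.png',None,(370,170,510,310),4); overlay('wrist','pics/w9.png')
where()
E
```

```text
TCP in frame [-3.34  0.42 72.46] rot err [0.0004 0.0019 0.0005] F in frame [-1.2 -0.3 -0.4] open -0.002 t 13.1
TCP in frame [-3.32  0.39 72.47] rot err [0.0004 0.002  0.0006] F in frame [-0.4 -0.5 -0. ] open -0.002 t 13.25
```

View pics/c9.png

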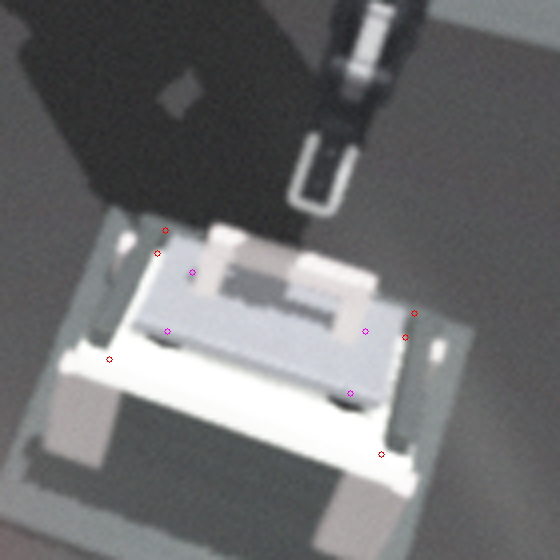

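View pics/s9.png

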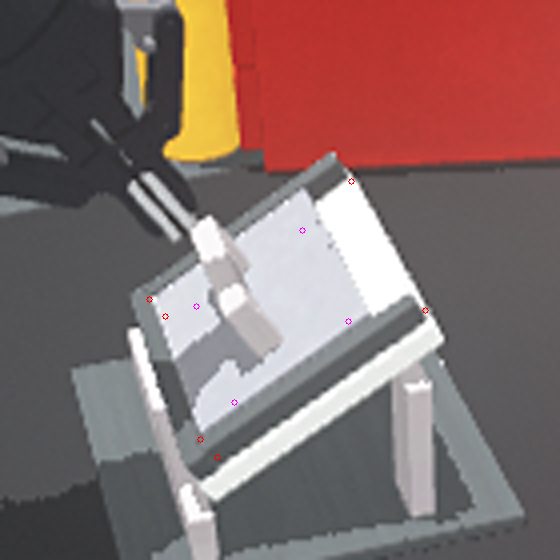

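View pics/w9.png

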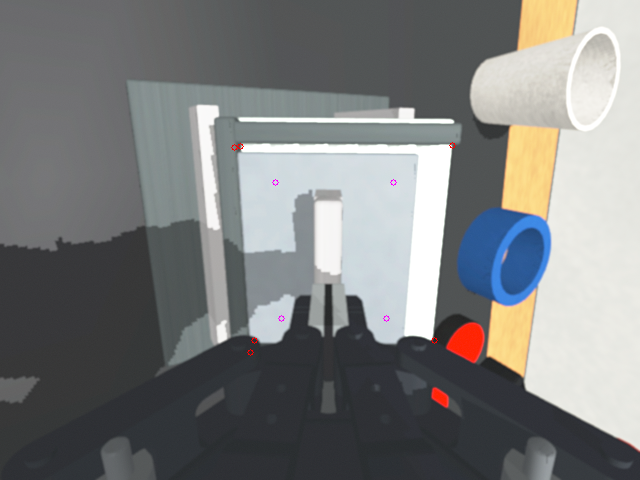

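The fingers are shut and line up with the bar (columns 310–346 against 315–342 in the wrist picture). Before pressing, I check how proud the cover stands by overlaying plate outlines at different heights.

```bash
cat > ov.py <<'E'
from chk import *
def outlines(name,out,crop,k,hs,x=-3.5,y=0.4):
    f=r.grab_frame(name); x0,y0,x1,y1=crop
    base=cv2.resize(f['image'][y0:y1,x0:x1],None,fx=k,fy=k,interpolation=cv2.INTER_CUBIC); ims=[]
    for h in hs:
        im=base.copy()
        pts=FR.apply([(x-50,y+60,h+8),(x+50,y+60,h+8),(x+50,y-60,h+8),(x-50,y-60,h+8)])+FP
        cv2.polylines(im,[np.round((proj(f,pts)-[x0,y0]+.5)*k).astype(int)],True,(0,0,255),1)
        pts=FR.apply([(x-7,y+40,h+40),(x+7,y+40,h+40),(x+7,y-40,h+40),(x-7,y-40,h+40)])+FP
        cv2.polylines(im,[np.round((proj(f,pts)-[x0,y0]+.5)*k).astype(int)],True,(0,160,0),1)
        cv2.putText(im,f'{h}',(5,15),0,.5,(0,255,255),1); ims.append(im)
    cv2.imwrite(out,np.hstack(ims))
E
python3 - <<'E'
from ov import *
outlines('scene','pics/o1.png',(395,220,485,280),4.3,(0,6)); outlines('side','pics/o2.png',(232,135,312,215),4.8,(0,6))
E
```

```text
(no output)
```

View pics/o1.png

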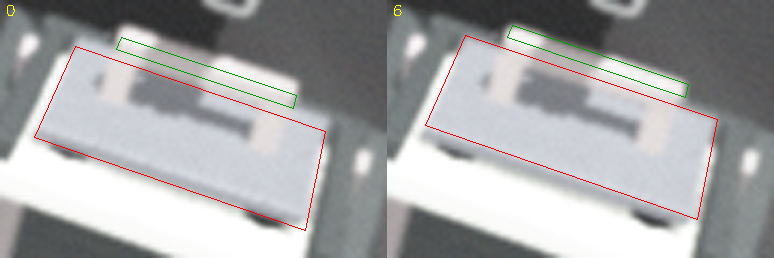

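View pics/o2.png

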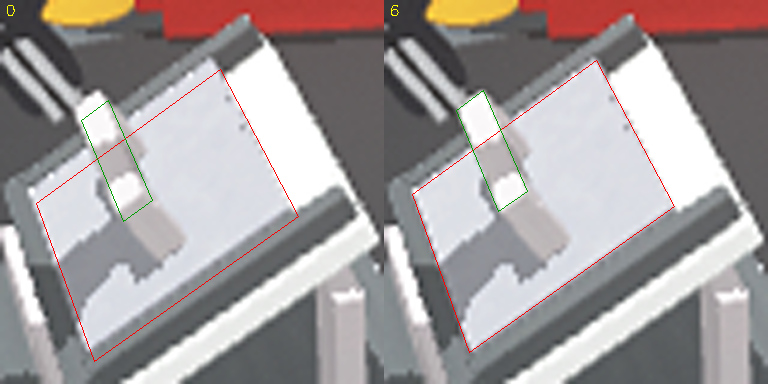

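The 6 mm outline fits and the 0 mm one does not, so the cover stands proud and released. Now I press.

arm_command(
  targets=[
    [0,0,0.004,0,0,0],
    [0,0,0.005,0,0,0],
    [0,0,0.005,0,0,0],
    [0,0,0.004,0,0,0],
    [0,0,0.002,0,0,0],
    [0,0,0.002,0,0,0],
    [0,0,0,0,0,0],
    [0,0,0,0,0,0],
  ],
)

```text
clock: 14.02
eef_pos: [522.6, 197.8, 126.9]
tcp_rot: [-3.141, -0.525, -0.064]
contact_force: [0.3, -1.4, 0.1]
opening: 0.003
```

arm_command(
  targets=[
    [0,0,0.001,0,0,0],
    [0,0,0.001,0,0,0],
    [0,0,0.001,0,0,0],
    [0,0,0.001,0,0,0],
    [0,0,0,0,0,0],
  ],
)

```text
clock: 14.43
eef_pos: [524.6, 197.7, 123.5]
tcp_rot: [-3.141, -0.525, -0.064]
contact_force: [0.1, -0.0, 0.8]
opening: -0.001
```

```bash
python3 - <<'E'
from chk import *
where()
E
```

```text
TCP in frame [-3.36  0.39 46.34] rot err [0.0003 0.0018 0.0005] F in frame [ 0.5 -0.   0.6] open -0.001 t 14.4333
```

arm_command(
  targets=[
    [0,0,0.001,0,0,0],
    [0,0,0.001,0,0,0],
    [0,0,0,0,0,0],
    [0,0,0,0,0,0],
  ],
)

```text
clock: 14.77
eef_pos: [525.7, 197.9, 121.9]
tcp_rot: [-3.141, -0.526, -0.064]
contact_force: [-1.1, 1.6, 1.1]
opening: -0.002
```

arm_command(
  targets=[
    [0,0,0.001,0,0,0],
    [0,0,0.001,0,0,0],
    [0,0,0,0,0,0],
    [0,0,0,0,0,0],
  ],
)

```text
clock: 15.1
eef_pos: [526.7, 197.8, 120.2]
tcp_rot: [-3.141, -0.526, -0.064]
contact_force: [-2.9, 3.0, 3.1]
opening: 0.003
```

```bash
python3 - <<'E'
from chk import *
where()
E
```

```text
TCP in frame [-3.2   0.61 42.47] rot err [0.0008 0.0021 0.0005] F in frame [-1.1  2.8  4.2] open 0.003 t 15.1
```

arm_command(
  targets=[
    [0,0,0.001,0,0,0],
    [0,0,0,0,0,0],
    [0,0,0,0,0,0],
  ],
)

```text
clock: 15.35
eef_pos: [527.2, 197.7, 119.3]
tcp_rot: [-3.141, -0.526, -0.064]
contact_force: [-3.0, 2.8, 2.8]
opening: -0.0
```

arm_command(
  targets=[
    [0,0,0.001,0,0,0],
    [0,0,0,0,0,0],
    [0,0,0,0,0,0],
  ],
)

```text
clock: 15.6
eef_pos: [527.7, 197.7, 118.4]
tcp_rot: [-3.141, -0.526, -0.064]
contact_force: [-1.8, 2.7, 3.6]
opening: 0.006
```

```bash
python3 - <<'E'
from ov import *
where()
outlines('scene','pics/o3.png',(395,220,485,280),4.3,(0,4)); outlines('side','pics/o4.png',(232,135,312,215),4.8,(0,4))
E
```

```text
TCP in frame [-3.23  0.51 40.41] rot err [0.0005 0.002  0.0005] F in frame [0.1 2.6 4.1] open 0.006 t 15.6
```

View pics/o3.png

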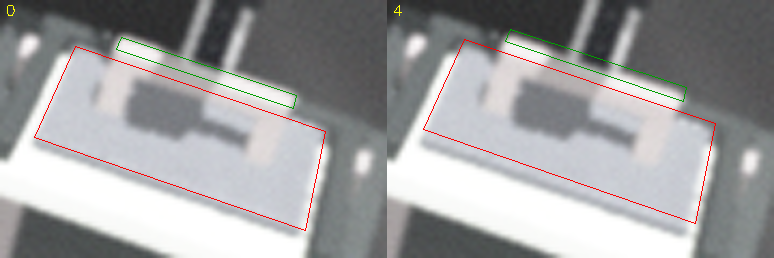

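View pics/o4.png

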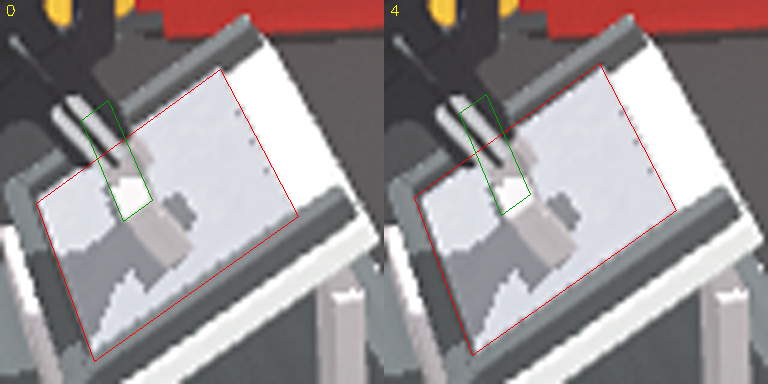

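The upper edge is down, with no clip showing beneath it, and the cover stands at roughly 2 mm. I keep pressing to find the hard stop.

arm_command(
  targets=[
    [0,0,0.001,0,0,0],
    [0,0,0,0,0,0],
    [0,0,0,0,0,0],
  ],
)

```text
clock: 15.95
eef_pos: [528.0, 198.0, 117.9]
tcp_rot: [-3.14, -0.526, -0.064]
contact_force: [-7.7, 4.6, 10.1]
opening: -0.001
```

arm_command(
  targets=[
    [0,0,0.001,0,0,0],
    [0,0,0,0,0,0],
    [0,0,0,0,0,0],
  ],
)

```text
clock: 16.2
eef_pos: [528.1, 198.0, 117.8]
tcp_rot: [-3.14, -0.527, -0.064]
contact_force: [-21.9, 4.2, 28.7]
opening: 0.001
```

arm_command(
  targets=[
    [0,0,0.001,0,0,0],
    [0,0,0,0,0,0],
    [0,0,0,0,0,0],
  ],
)

```text
clock: 16.45
eef_pos: [528.3, 198.0, 117.7]
tcp_rot: [-3.139, -0.528, -0.064]
contact_force: [-35.5, 3.8, 46.3]
opening: -0.004
```

```bash
python3 - <<'E'
from ov import *
where(); print(r.sense()['wrist_torque'])
E
```

```text
TCP in frame [-3.04  0.85 39.57] rot err [0.0019 0.0041 0.0009] F in frame [-7.8  1.6 58. ] open -0.004 t 16.45
[0.24096367 1.50518094 0.07939299]
```

There is a hard stop at TCP height 39.6 mm, and the bar top when seated should be at 40 mm. I back off.

arm_command(
  targets=[
    [0,0,-0.003,0,0,0],
    [0,0,-0.004,0,0,0],
    [0,0,-0.01,0,0,0],
    [0,0,-0.015,0,0,0],
    [0,0,0,0,0,0],
    [0,0,0,0,0,0],
  ],
)

```text
clock: 16.95
eef_pos: [513.3, 198.4, 143.7]
tcp_rot: [-3.141, -0.526, -0.064]
contact_force: [0.5, 0.5, -0.1]
opening: 0.001
```

```bash
python3 - <<'E'
from ov import *
where()
outlines('scene','pics/o5.png',(395,220,485,280),4.3,(0,3)); outlines('side','pics/o6.png',(232,135,312,215),4.8,(0,3))
overlay('wrist','pics/w6b.png',None,(180,80,480,350),2.6)
E
```

```text
TCP in frame [-3.06  0.31 69.55] rot err [0.0003 0.0026 0.0009] F in frame [ 0.4  0.5 -0.3] open 0.001 t 16.95
```

View pics/o5.png

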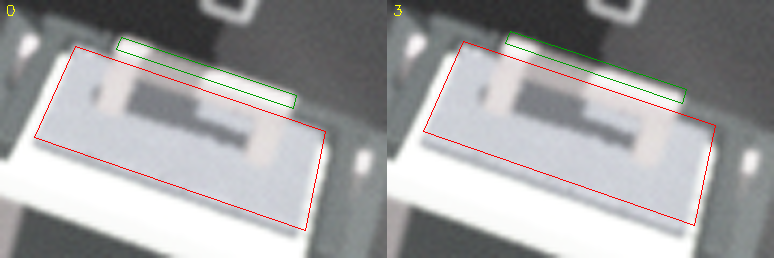

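View pics/o6.png

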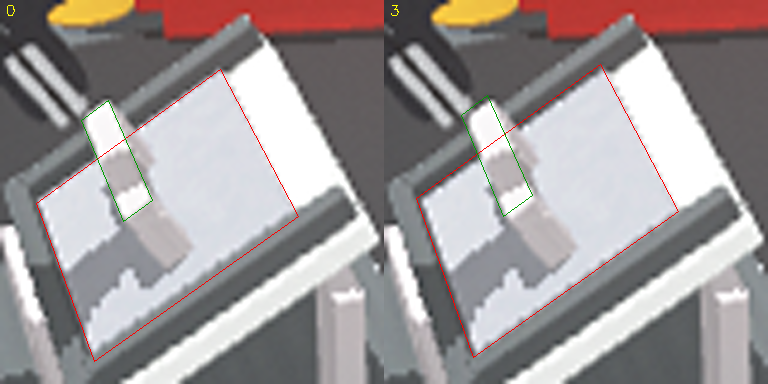

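View pics/w6b.png

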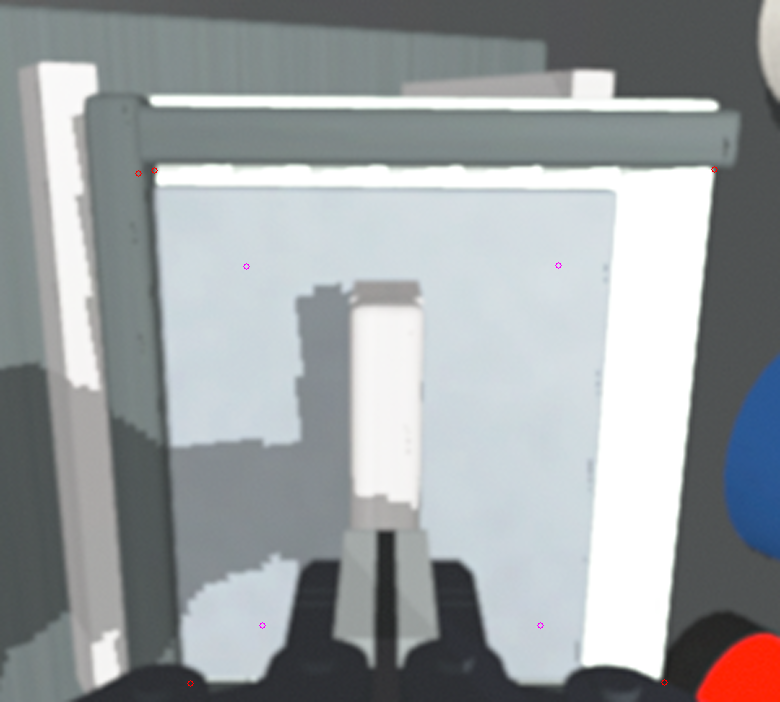

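```bash
python3 - <<'E'
from ov import *
outlines('scene','pics/o7.png',(398,222,478,282),10,(0,)); outlines('side','pics/o8.png',(236,145,306,215),8.5,(0,))
E
```

```text
(no output)
```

View pics/o7.png

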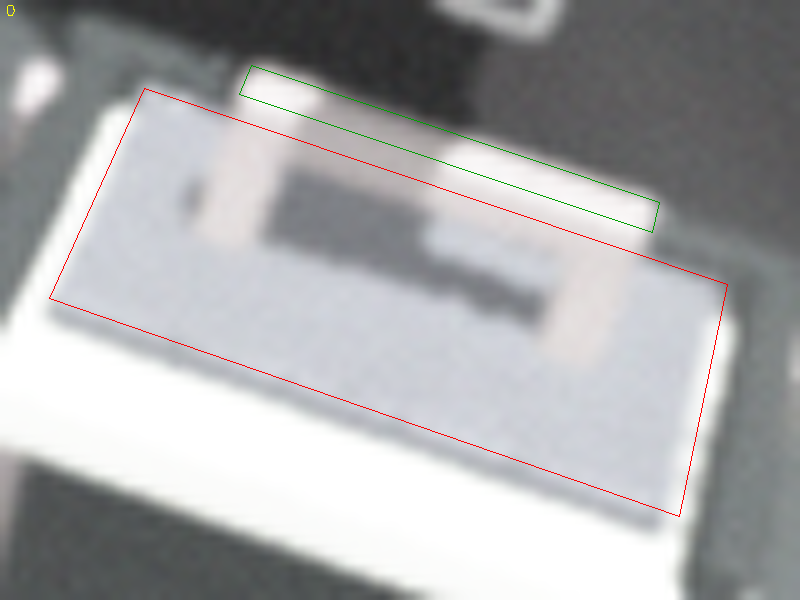

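View pics/o8.png

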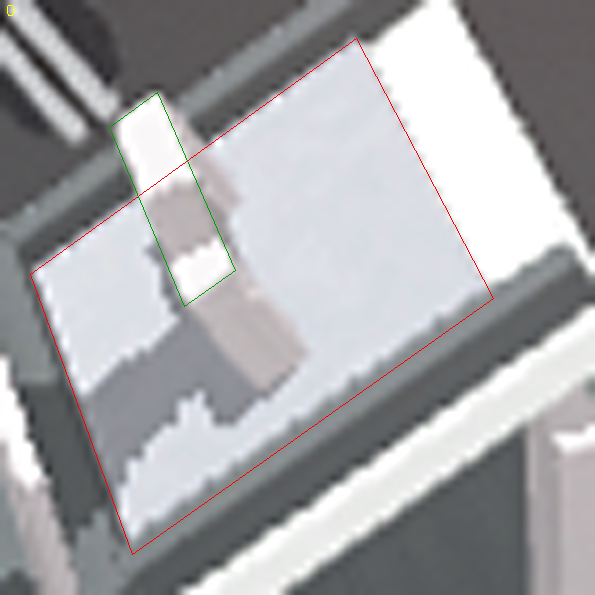

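Both pictures match the 0 mm outline at the bar. To check flatness directly, I'll touch the bar near each end and compare the hard-stop heights.

arm_command(
  targets=[
    [0,-0.014,0.002,0,0,0],
    [0,-0.014,0.005,0,0,0],
    [0,0,0.007,0,0,0],
    [0,0,0.007,0,0,0],
    [0,0,0.004,0,0,0],
    [0,0,0.002,0,0,0],
    [0,0,0,0,0,0],
    [0,0,0.001,0,0,0],
    [0,0,0.001,0,0,0],
    [0,0,0,0,0,0],
    [0,0,0,0,0,0],
  ],
)

```text
clock: 18.12
eef_pos: [529.4, 225.5, 118.6]
tcp_rot: [-3.141, -0.526, -0.064]
contact_force: [0.7, -0.8, 0.9]
opening: -0.0
```

```bash
python3 - <<'E'
from chk import *
where()
E
```

```text
TCP in frame [-3.11 28.36 40.62] rot err [0.0004 0.0022 0.0007] F in frame [ 1.1 -0.8  0.4] open -0.0 t 18.1167
```

arm_command(
  targets=[
    [0,0,0.001,0,0,0],
    [0,0,0,0,0,0],
    [0,0,0,0,0,0],
  ],
)

```text
clock: 18.37
eef_pos: [529.9, 225.5, 117.8]
tcp_rot: [-3.141, -0.526, -0.064]
contact_force: [-2.4, -0.4, 4.0]
opening: 0.002
```

arm_command(
  targets=[
    [0,0,0.001,0,0,0],
    [0,0,0,0,0,0],
    [0,0,0,0,0,0],
  ],
)

```text
clock: 18.62
eef_pos: [530.0, 225.5, 117.8]
tcp_rot: [-3.14, -0.527, -0.064]
contact_force: [-16.9, -2.0, 21.8]
opening: 0.0
```

```bash
python3 - <<'E'
from chk import *
where()
E
```

```text
TCP in frame [-3.05 28.44 39.58] rot err [0.0007 0.0031 0.0008] F in frame [-3.6 -3.  27.2] open 0.0 t 18.6167
```

The hard stop at y=+28 is 39.6 mm, the same as the centre. Now the other end.

arm_command(
  targets=[
    [0,0,-0.003,0,0,0],
    [0,0,-0.006,0,0,0],
    [0,0.014,-0.003,0,0,0],
    [0,0.014,0,0,0,0],
    [0,0.014,0,0,0,0],
    [0,0.014,0,0,0,0],
    [0,0,0.005,0,0,0],
    [0,0,0.004,0,0,0],
    [0,0,0.001,0,0,0],
    [0,0,0,0,0,0],
    [0,0,0.001,0,0,0],
    [0,0,0,0,0,0],
    [0,0,0,0,0,0],
  ],
)

```text
clock: 19.7
eef_pos: [526.3, 170.2, 118.0]
tcp_rot: [-3.141, -0.526, -0.063]
contact_force: [-8.7, -1.8, 13.1]
opening: -0.003
```

```bash
python3 - <<'E'
from chk import *
where()
E
```

```text
TCP in frame [ -3.15 -27.    39.92] rot err [0.0007 0.0026 0.    ] F in frame [-0.8 -2.4 15.6] open -0.003 t 19.7
```

arm_command(
  targets=[
    [0,0,0.001,0,0,0],
    [0,0,0,0,0,0],
    [0,0,0,0,0,0],
  ],
)

```text
clock: 19.95
eef_pos: [526.3, 170.2, 117.9]
tcp_rot: [-3.141, -0.527, -0.063]
contact_force: [-22.6, -0.2, 32.3]
opening: -0.001
```

```bash
python3 - <<'E'
from chk import *
where()
E
```

```text
TCP in frame [ -3.12 -27.02  39.78] rot err [0.0009 0.0034 0.0001] F in frame [-3.3 -1.6 39.2] open -0.001 t 19.95
```

The ends agree to 0.2 mm over 55 mm. I retreat and take a last look.

arm_command(
  targets=[
    [0,0,-0.003,0,0,0],
    [0,0,-0.006,0,0,0],
    [0,0,-0.015,0,0,0],
    [0,0,-0.025,0,0,0],
    [0,0,-0.03,0,0,0],
    [0,0,-0.03,0,0,0],
    [0,0,-0.03,0,0,0],
    [0,0,-0.02,0,0,0],
    [0,0,0,0,0,0],
    [0,0,0,0,0,0],
    [0,0,0,0,0,0],
  ],
)

```text
clock: 20.87
eef_pos: [447.2, 174.8, 253.6]
tcp_rot: [-3.141, -0.525, -0.063]
contact_force: [0.7, -0.7, -0.2]
opening: 0.001
```

```bash
python3 - <<'E'
from ov import *
where()
outlines('scene','pics/z1.png',(398,222,478,282),8,(0,),x=-3.5,y=-.5); outlines('side','pics/z2.png',(236,145,306,215),8,(0,),x=-3.5,y=-.5)
cv2.imwrite('pics/z3.png',r.grab_frame('scene')['image'])
E
```

```text
TCP in frame [ -3.94 -27.36 196.91] rot err [ 0.0005  0.0016 -0.0001] F in frame [ 0.6 -0.6 -0.5] open 0.001 t 20.8667
```

View pics/z1.png

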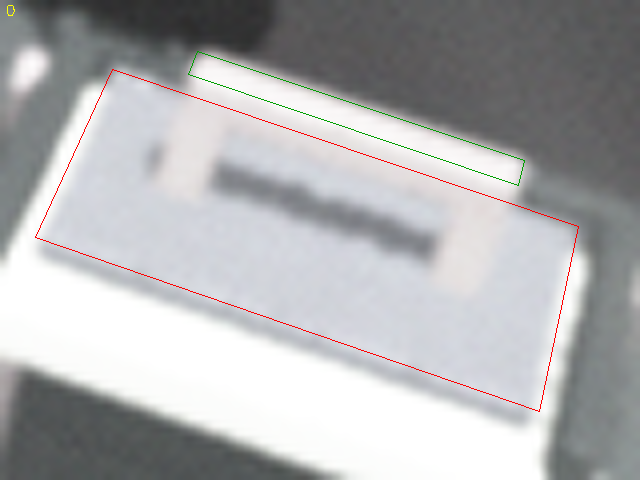

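View pics/z2.png

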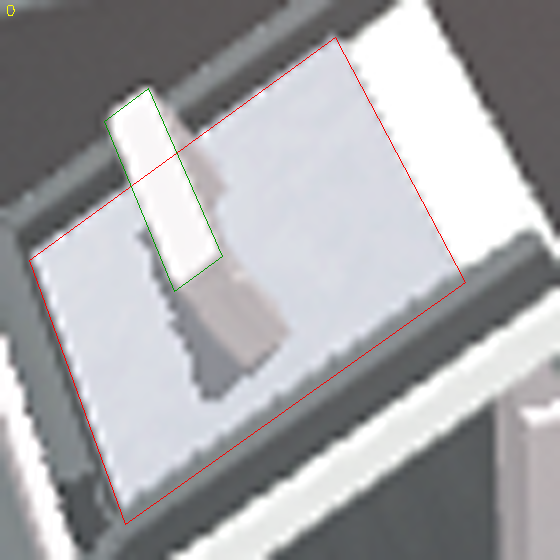

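View pics/z3.png

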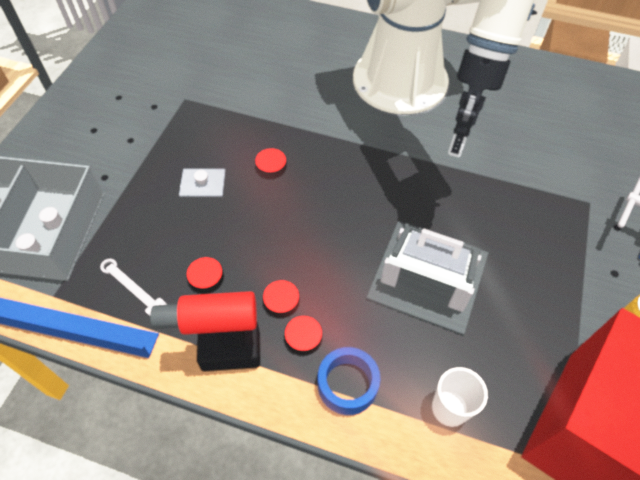

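The flush outline fits both views: bar (190,52)–(523,185) in the scene crop, and plate corners (30,260) and (335,38) in the side crop. The blank and pucks sit at their starting pixels and the gripper is clear, so I hand in.

```bash
python3 -c "
from rig import r
r.sign_off(); print(r.sense()['clock'])"
```

```text
the job is handed in; nothing more can be done
the job is handed in; nothing more can be done
```

I picked up the cover by its handle, laid it on the four clips and let go of it while it stood about 6 mm proud. I then pressed it down with the shut fingers, first at the bar's centre and then near both ends. The job was handed in at about 21 s, and no verdict is reported.

- **Height:** the fingers hit a hard stop at 39.6, 39.6 and 39.8 mm at the centre, left and right, against 40 mm expected when seated. The last pictures match the flush outline.
- **Tilt:** the stop heights put the tilt along the handle at about 0.004 rad. Tilt up the slope was only judged from the pictures.
- **Position:** the cover rests against the lower rim at about x = -3.5 mm in the frame, inside the 8 mm allowed.
- **Bystanders:** the smaller plate and all four pucks look unmoved in the last scene picture, and the gripper was clear of everything.
- **Force:** the centre press briefly reached 58 N at the fingertips, more than I intended. That is above the 40 N limit set for the arm and gripper body. I took that limit as not covering the fingertips, and it stayed under the 120 N wrist limit.
- **Disagreement:** while held, the cover looked 2–3 mm lower in the wrist picture than the grip assumed. The force at first contact with the clips settled when to let go.

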